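Rack the cone-ended sample tube like its neighbour

TASK

Two capped white sample tubes lie on the bench: one has a cone-shaped end, the other is square at both ends. Lay the cone-ended tube in the empty bay of the aluminium rack, the same way round as the tube already racked, and slide it forward so that its cone is fully home in the bore of the end plate; then let go. Leave the square-ended tube and the racked tube where they are.

Things in the scene. Friction and masses are not known exactly. Their poses are not given: they have to be found in the camera images.
- tube_conical: The tube to rack: white plastic, 120 mm long, 30 mm diameter, about 60 g, lying on the bench, free to roll. Origin on its axis at mid-length, 15 mm above the bench; x axis along the tube towards the cone. Flat cap end at x = -60 mm (dark seam at -45), straight body to x = +32, then a cone tapering to a blunt 8 mm tip at x = +60 mm.
- tube_flat: A tube of the same plastic, size, cap and seam, but square at both ends (no cone). Origin on its axis at mid-length, x axis along the tube away from the cap. It lies on the bench and stays there.
- tube_racked: A tube like tube_conical, already home in the rack's other bay, 90 mm to the +y side of the empty one; loose, stays there. Origin on its axis at mid-length, x towards its cone. The rack (aluminium, fixed, base 150 x 170 x 10 mm) carries each tube on a V cradle along the bore axis: 26 mm wide, narrower than the tube, so fingers can straddle it, with 35 mm free depth below the tube's axis.
- empty_bore (a point): Centre of the empty bay's bore mouth, on the end plate's face towards the cradle. x level, into the bore; z up. Bore 24 mm wide, through a 15 mm plate; axis 45 mm above the bench, plate top 70 mm. Cradle from x = -5 to -127 mm; a tube on it lies on the bore axis. The cone enters about 19 mm, then stops on the rim: home, the tube's origin is at x = -41 mm. A square end cannot enter.
There are look-alikes about, which are no part of the job. Of the things that look like the part that bears empty_bore, the middle-sized one is meant.

How it is judged (in metres and radians):
At the end, for the whole second after the job is handed in: The cone-ended tube rests in the empty bay, cone in the bore: its middle 30 to 51 mm before the bore mouth (home is about 41), within 10 mm of the bore axis sideways and in height and 10 degrees in direction. Square-ended tube within 30 mm, racked tube within 15 mm, of their starts (x of tube_conical in the frame of empty_bore between -0.051 and -0.03 m and y of tube_conical in the frame of empty_bore between -0.01 and 0.01 m and z of tube_conical in the frame of empty_bore between -0.01 and 0.01 m and angle between the x axis of tube_conical and the x axis of empty_bore, either way round below 0.175 rad and linear speed of tube_conical below 0.02 m/s and distance of tube_flat from where it was at the start of the episode below 0.03 m and distance of tube_racked from where it was at the start of the episode below 0.015 m); the robot touches nothing.
It fails at once if the square-ended tube is moved more than 30 mm (distance of tube_flat from where it was at the start of the episode above 0.03 m).
It fails at once if the tube already racked is moved more than 15 mm (distance of tube_racked from where it was at the start of the episode above 0.015 m).
It also fails if it takes over 45 s, if anything falls off the work surface, if the arm or the gripper's body presses on something with over 40 N, if the wrist force passes 120 N, or if a joint passes its speed limit or range.

ROBOT

A 6-joint arm with a two-finger parallel gripper is mounted at the origin on the work surface. World frame = base frame: x ahead of the robot, y to its left, z up, the work surface at z = 0. Lengths are in m, angles in degrees, forces in N, time in s.
With the tool pointing down it reaches from about 0.3 to 0.85 m from the base axis. Payload 4.2 kg.
Tool frame: the origin (TCP) lies midway between the tips of the shut fingers; the grasp point (between the pads) lies 19 mm behind it; z points along the fingers, y is the line along which they close (so a half turn about z gives the same grasp; the last joint's range is limited). The gripper opens to 91 mm and grips with 3 to 60 N. Pads are 32 mm wide; open, the fingers measure 118 mm over their backs; the gripper's body (76 mm by 178 mm) begins 60 mm behind the grasp point.
Start: joints at [-66.005, 18.312, 89.639, -0, 72.044, -1.146], TCP at [0.244, -0.521, 0.186] pointing down, gripper open.
Joint ranges: [-177.97, 177.97], [-48.28, 115.42], [12.27, 149.76], [-77.06, 257.06], [2.81, 150.46], [-146.56, 146.56]. Speed limits (degrees/s): [147.25, 147.25, 180, 180, 180, 180].

INTERFACE

Orientations are given as a 3x3 rotation matrix whose columns are the frame's x, y, z axes.
In Python, from rig import ctrl gives the robot as it stands. The module is installed in compiled form; this text tells all that it offers.
- The arm moves only by the tool carry_out, never from a script. Its argument "rows" is a list that holds one entry, the list of rows, each a list of 6 numbers: the shift along the tool's x, y, z in units of 30 mm (1.0 is 30 mm), then the turn, a rotation vector about the tool's x, y, z in units of 6 degrees (1.0 is 6 degrees). In form: [[[tx, ty, tz, wx, wy, wz], ...]]. A call has exactly 10 rows; each row shifts and turns the commanded pose from where the row before left it, along the tool's axes as they then stand; what a row does not reach is not made up. A row lasts 1/10 s, in which the tool goes at most 50 mm and 8.59 degrees, less where a joint would pass 70% of its speed; a pose out of reach is approached as far as the arm can. A call is refused whole if a number of a shift passes 1 or a number of a turn 1, either way. A call with a gripper value outside its range is refused whole. "jaw" is the closure in counts, from 0 (fully open) to 255 (shut), set as the call begins (left out, the last holds). The fingers move at their own pace and stop on an object; "grip_force" is the grip in N (left out, the last holds). Time passes only in rows, so rows that do not move let the fingers close, or fill a call up. It gives the time, the measured TCP pose, the force, the opening and the grip force at its end, in the units of the state.
- ctrl.get_state(): the state, without advancing time (a new reading comes with each control period).
- ctrl.snapshot(name): name is "side" or "top" or "wrist"; returns a dict with "color" (480x640x3 uint8, red, green, blue), "range_z" (480x640 float32, m along the optical axis (not along the pixel's ray), 0 where there is no reading), "fx", "fy", "cx", "cy" (pixels), "k1" (the pictures are not rectified: a ray, as slopes to the right and down, at radius r is drawn at 1 + k1 r^2 times it, then the intrinsics apply), "xyz" and "orientation" of the camera in the world. Camera axes: x right, y down, z forward; pixel columns grow to the right and rows downward; lengths in m; the calibration is good to about 2 mm. A picture is of the moment at which its call begins.
- ctrl.close_job(): hands the job in; it is judged then, once.
Trained networks look in the newest picture that a camera, given by its name, has taken for a name from the list of things; names that differ only in an ending like _2 or _b are one class to them, and where a whole thing is asked for, a point or a joint stands for the part that bears it (a point fixed in the world has none). Each returns a list of dicts, best first, with "p" (0 to 1); they miss things now and then, are a little off and sometimes report something else, mostly with a low value. They report only what shows in the picture. A call takes as long as a camera call. They do not tell look-alikes from the thing itself.
- ctrl.masks_of(camera, thing): "mask" (480x640 bool, what is visible of it).
- ctrl.pinpoint(camera, thing): "position" ([x, y, z] in m, in the coordinates of the camera as it stood for that picture, good to about 4 mm: a listed point, or the origin of a listed thing).
The state is a dict: "clock": time; "q": joint angles; "qd": joint speeds; "effort": joint torques, N m; "position": TCP position; "eef_rot": TCP orientation; "wrist_force": force on the tool from outside, world axes, zero at the start; "torque": the same for the moment, N m; "grip_width": opening from 0.0 (shut) to 1.0 (fully open); "finger_force": force on a finger pad.
Only numpy, scipy, OpenCV 4.12 (cv2) and the standard library are available. Lean on these libraries where they do the work, as an engineer would, in place of code of your own. Each camera call takes 0.05 s, during which the arm holds its last target. There are 200 camera calls.

## Working session

There is one attempt and no reset: what is moved stays moved. The work goes in short steps, Python scripts to look and compute and a tool call to move; the robot and the scene stay as the last step left them, time stands still between calls to the robot, and variables do not carry over. Pictures are saved under pics/ and viewed, at most 10 in all, crops included, and the job is handed in when it is done.

Besides the shell and the picture viewer there is one more tool, called by a JSON object that holds its "method" and its "body". carry_out: Moves the arm, as the interface text tells. Its arguments: {"type":"object","properties":{"rows":{"type":"array"},"jaw":{"type":"number"},"grip_force":{"type":"number"}},"required":["rows"]}

```bash
mkdir -p pics; cat > h.py <<'E'
import numpy as np, cv2
from rig import ctrl
def snap(c):
    s=ctrl.snapshot(c); s['R']=np.array(s['orientation']).reshape(3,3); s['t']=np.array(s['xyz']); return s
def w(s,p): return s['R']@np.array(p)+s['t']
def cloud(s,m=None):
    v,u=np.nonzero((s['range_z']>0)&(m if m is not None else True))
    K=np.array([[s['fx'],0,s['cx']],[0,s['fy'],s['cy']],[0,0,1.]])
    r=cv2.undistortPoints(np.c_[u,v].astype(float)[:,None],K,np.array([s['k1'],0,0,0,0.]))[:,0]
    z=s['range_z'][v,u]
    return (np.c_[r,np.ones(len(r))]*z[:,None])@s['R'].T+s['t'],np.c_[u,v]
def save(s,n): cv2.imwrite('pics/'+n+'.png',s['color'][:,:,::-1])
E
python3 - <<'E'
from h import *
np.set_printoptions(precision=4,suppress=True)
for c in ['top','side','wrist']:
    s=snap(c); save(s,c+'1'); print(c,s['t'],s['R'][:,2])
    for n in ['tube_conical','tube_flat','tube_racked','empty_bore']:
        print(' ',n,[(round(d['p'],2),w(s,d['position'])) for d in ctrl.pinpoint(c,n)])
    for n in ['tube_conical','tube_flat','empty_bore']:
        for d in ctrl.masks_of(c,n):
            P,uv=cloud(s,d['mask'])
            if len(P)<20: continue
            v,e,V=np.linalg.svd(P[:,:2]-np.median(P[:,:2],0),full_matrices=False)
            print('  mask',n,round(d['p'],2),len(P),uv.mean(0),np.median(P,0),P.max(0)-P.min(0),V[0])
E
```

```text
top [0.2759 0.0798 1.4612] [ 0.1087  0.0125 -0.994 ]
  tube_conical [(0.61, array([ 0.574 , -0.066 ,  0.0164]))]
  tube_flat [(0.65, array([ 0.5039, -0.3044,  0.0158]))]
  tube_racked [(0.64, array([0.5041, 0.3081, 0.0468]))]
  empty_bore [(0.87, array([0.5422, 0.4481, 0.0376])), (0.81, array([0.5666, 0.232 , 0.049 ])), (0.67, array([0.314 , 0.2466, 0.061 ]))]
  mask tube_conical 0.21 615 [483.626  206.3805] [ 0.4999 -0.3051  0.0272] [0.1202 0.0559 0.0436] [-0.962  0.273]
  mask tube_flat 0.69 594 [483.5202 205.867 ] [ 0.5009 -0.3049  0.0275] [0.1198 0.0558 0.0403] [-0.9622  0.2722]
  mask empty_bore 0.9 8344 [250.5385 318.9821] [0.2186 0.2688 0.018 ] [0.2824 0.2976 0.1127] [-0.4197  0.9076]
  mask empty_bore 0.68 3709 [258.6344 203.5627] [0.5053 0.2521 0.0136] [0.1863 0.1958 0.0814] [-0.4431  0.8965]
  mask empty_bore 0.66 2355 [170.8276 204.4437] [0.5025 0.4769 0.0117] [0.1243 0.1332 0.068 ] [-0.161  0.987]
side [0.2788 0.8956 0.6928] [ 0.1483 -0.7923 -0.5918]
  tube_conical [(0.69, array([ 0.5723, -0.0606,  0.0164]))]
  tube_flat [(0.65, array([ 0.5045, -0.3094,  0.0163]))]
  tube
[... 288 characters left out ...]
.9953  0.097 ]
  mask tube_flat 0.77 350 [318.8543 187.74  ] [ 0.4992 -0.299   0.0223] [0.1194 0.0493 0.0323] [-0.9669  0.2551]
  mask empty_bore 0.97 5003 [231.9386 411.7551] [0.507  0.4863 0.0099] [0.1357 0.1386 0.0577] [0.1868 0.9824]
  mask empty_bore 0.69 456 [318.5197 187.6206] [ 0.5024 -0.3016  0.0197] [0.1344 0.1113 0.0367] [-0.9169  0.3992]
  mask empty_bore 0.67 10818 [405.227  345.5263] [0.2216 0.3062 0.0223] [0.2881 0.309  0.1056] [-0.1139  0.9935]
  mask empty_bore 0.63 4160 [265.9103 322.3522] [0.506  0.2933 0.0138] [0.2129 0.2532 0.0777] [-0.0962  0.9954]
wrist [ 0.3118 -0.4882  0.3847] [-0.241  -0.114  -0.9638]
  tube_conical []
  tube_flat []
  tube_racked []
  empty_bore []
```

```bash
python3 - <<'E'
import cv2
t=cv2.imread('pics/top1.png')
cv2.imwrite('pics/top1c.png',cv2.resize(t[120:420,130:530],(800,600),interpolation=cv2.INTER_CUBIC))
E
```

```text
(no output)
```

View pics/top1c.png

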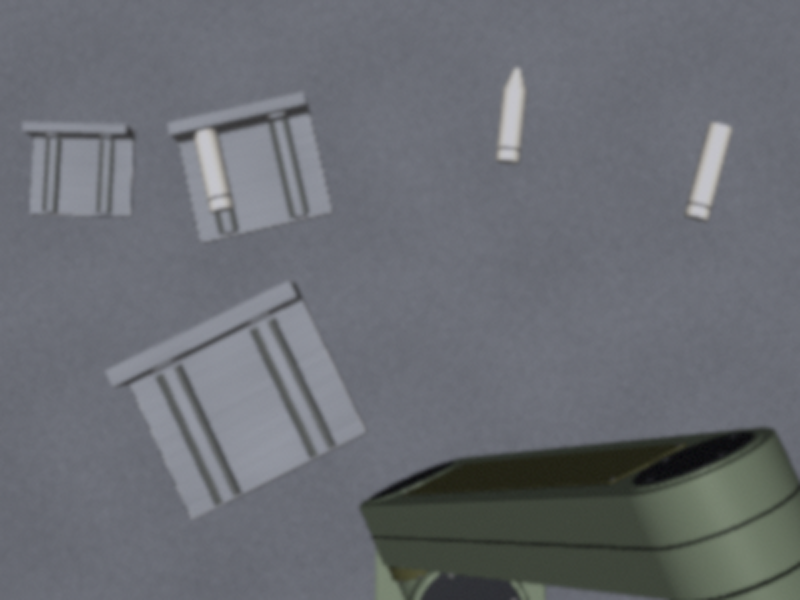

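View pics/side1.png

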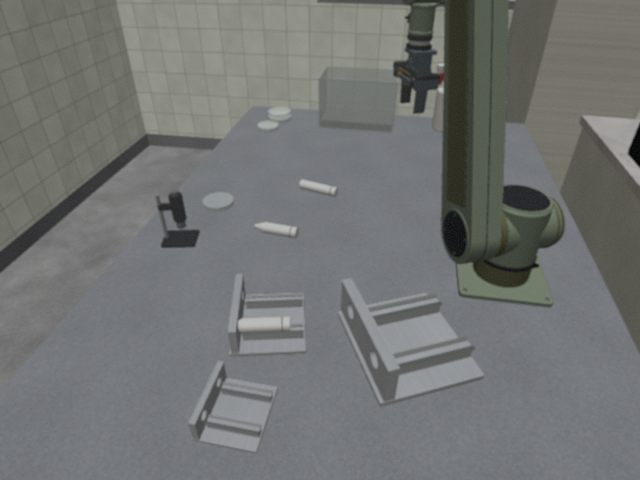

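The top view shows the cone-ended tube (crop 511,115) with its cone towards +x. The middle-sized rack is at (250,165), holding one tube on its +y side, and its empty bay is at (288,165). Next I'll work out the yaws and the first approach.

```bash
cat >> h.py <<'E'
np.set_printoptions(precision=4,suppress=True)
def axis(P):  # yaw from min-area long side
    (c,sz,a)=cv2.minAreaRect(P[:,:2].astype(np.float32)); a=a if sz[0]>sz[1] else a+90
    a=(a+90)%180-90; return np.array(c),np.sort(sz),a
def rack(s,lo=(0.40,0.13),hi=(0.68,0.37)):
    P,_=cloud(s); k=np.all((P[:,:2]>lo)&(P[:,:2]<hi),1); P=P[k]
    T=P[(P[:,2]>0.064)&(P[:,2]<0.078)&(P[:,0]>0.53)]
    B=P[(P[:,2]>0.004)&(P[:,2]<0.018)]
    return T,B
def move(to,yaw):
    st=ctrl.get_state(); R=np.array(st['eef_rot']).reshape(3,3); p=np.array(st['position'])
    from scipy.spatial.transform import Rotation as Ro
    y=np.radians(yaw); best=None
    for f in (0,np.pi):
        c,sn=np.cos(y+f),np.sin(y+f)
        Rt=np.array([[c,sn,0],[sn,-c,0],[0,0,-1]])
        r=Ro.from_matrix(R.T@Rt).as_rotvec(degrees=True)
        if best is None or np.linalg.norm(r)<np.linalg.norm(best): best=r
    print('TCP',p,'tool x',R[:,0],'q',st['q'],'clock',st['clock']); print('shift units (tool axes now)',R.T@(np.array(to)-p)/0.03,'turn units',best/6)
E
python3 - <<'E'
from h import *
for c in ['top','side']:
    s=snap(c); T,B=rack(s)
    print(c,'plate top',len(T),axis(T),np.median(T,0)); print('  base',axis(B))
    P,_=cloud(s); k=(abs(P[:,0]-.57)<.09)&(abs(P[:,1]+.064)<.05)&(P[:,2]>0.008)&(P[:,2]<.05)
    print('  tube',k.sum(),axis(P[k]),np.percentile(P[k][:,2],[50,95]))
move([0.53,-0.064,0.186],-5)
E
```

```text
top plate top 477 (array([0.5548, 0.2748]), array([0.0329, 0.1723]), -76.93074131011963) [0.562  0.2787 0.0707]
  base (array([0.5409, 0.2498]), array([0.2395, 0.2786]), 0.15201285481452942)
  tube 536 (array([ 0.5669, -0.0642]), array([0.0935, 0.1646]), 0.009496107697486877) [0.0275 0.0347]
side plate top 494 (array([0.5643, 0.2764]), array([0.0157, 0.1729]), -76.61431407928467) [0.5611 0.2881 0.07  ]
  base (array([0.5028, 0.2616]), array([0.1496, 0.1742]), -76.95212268829346)
  tube 424 (array([ 0.5749, -0.0594]), array([0.0306, 0.1204]), -2.0365447998046875) [0.0235 0.031 ]
TCP [ 0.2443 -0.5206  0.1858] tool x [ 0.9053  0.4249 -0.    ] q [-66.0059  18.3125  89.6372  -0.0018  72.0455  -1.148 ] clock 1.3
shift units (tool axes now) [15.0876 -9.7302 -0.0086] turn units [0.0008 0.0001 5.0238]
```

{"method": "carry_out", "body": {"rows": [[[0.94,-0.61,0,0,0,0],[0.94,-0.61,0,0,0,0],[0.94,-0.61,0,0,0,0],[0.94,-0.61,0,0,0,0],[0.94,-0.61,0,0,0,0],[0.94,-0.61,0,0,0,0],[0.94,-0.61,0,0,0,0],[0.94,-0.61,0,0,0,0],[0.94,-0.61,0,0,0,0],[0.94,-0.61,0,0,0,0]]], "jaw": 0}}

```text
clock: 2.3
position: [0.4224, -0.2339, 0.186]
eef_rot: [[0.905, 0.425, 0.0], [0.425, -0.905, -0.0], [0.0, 0.001, -1.0]]
wrist_force: [-0.6, 0.1, 0.2]
grip_width: 1.005
finger_force: 0.0
```

{"method": "carry_out", "body": {"rows": [[[0.94,-0.61,0,0,0,0],[0.94,-0.61,0,0,0,0],[0.94,-0.61,0,0,0,0],[0.94,-0.61,0,0,0,0],[0.94,-0.61,0,0,0,0],[0,0,0,0,0,1],[0,0,0,0,0,1],[0,0,0,0,0,1],[0,0,0,0,0,1],[0,0,0,0,0,1]]]}}

```text
clock: 3.3
position: [0.5106, -0.0922, 0.1858]
eef_rot: [[0.996, -0.089, 0.0], [-0.089, -0.996, -0.0], [0.0, 0.0, -1.0]]
wrist_force: [0.3, -0.9, -0.5]
grip_width: 0.997
finger_force: 0.0
```

```bash
python3 - <<'E'
from h import *
s=snap('wrist'); save(s,'w2'); print(s['t'],s['R'][:,2])
print([(d['p'],w(s,d['position'])) for d in ctrl.pinpoint('wrist','tube_conical')])
P,uv=cloud(s)
for d in ctrl.masks_of('wrist','tube_conical'):
    Q,q=cloud(s,d['mask']); Q=Q[(Q[:,2]>.012)&(Q[:,2]<.04)]; print(d['p'],len(Q),q.min(0),q.max(0),axis(Q),np.percentile(Q[:,2],[5,50,98]))
    # top ridge line
    r=Q[Q[:,2]>.02]; v=cv2.fitLine(r[:,:2].astype(np.float32),cv2.DIST_HUBER,0,.01,.01).ravel(); print('line',v,np.degrees(np.arctan2(v[1],v[0])))
move([0.57,-0.064,0.186],-4)
E
```

```text
[ 0.585  -0.0986  0.3847] [-0.2652  0.023  -0.9639]
[(0.57, array([ 0.5739, -0.0676,  0.0149]))]
0.59 3346 [278  96] [308 221] (array([ 0.5738, -0.0657]), array([0.0297, 0.119 ]), -5.985298156738281) [0.019  0.0272 0.0307]
line [ 0.9945 -0.1045  0.5698 -0.0658] -5.9971027
TCP [ 0.5106 -0.0923  0.1858] tool x [ 0.9966 -0.0825  0.    ] q [-11.516   13.2523  96.8086  -0.0037  69.936   83.2202] clock 3.45
shift units (tool axes now) [ 1.8957 -1.1041 -0.0077] turn units [ 0.0006 -0.0004 -0.1225]
```

View pics/w2.png

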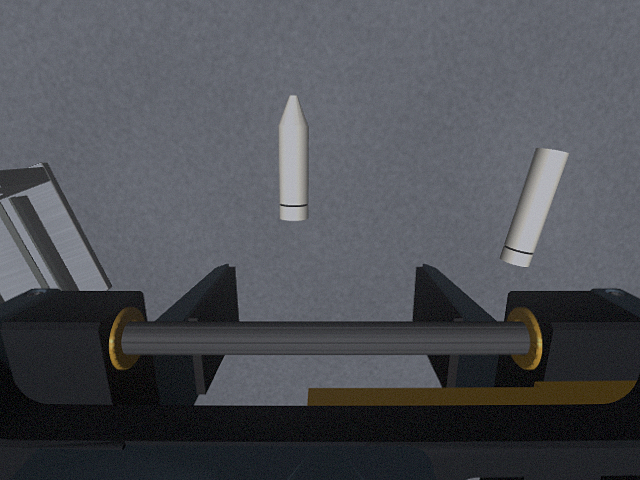

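{"method": "carry_out", "body": {"rows": [[[0.62,-0.36,0,0,0,0],[0.62,-0.35,0,0,0,0],[0.62,-0.35,0,0,0,0.2],[0,0,0.95,0,0,0],[0,0,0.95,0,0,0],[0,0,0.95,0,0,0],[0,0,0.9,0,0,0],[0,0,0.75,0,0,0],[0,0,0.3,0,0,0],[0,0,0,0,0,0]]]}}

```text
clock: 4.45
position: [0.5681, -0.0653, 0.0407]
eef_rot: [[0.995, -0.104, -0.003], [-0.104, -0.995, 0.0], [-0.003, -0.0, -1.0]]
wrist_force: [-0.3, 0.3, 0.7]
grip_width: 0.999
finger_force: 0.0
```

```bash
python3 - <<'E'
from h import *
s=snap('wrist'); save(s,'w3')
print([(d['p'],w(s,d['position'])) for d in ctrl.pinpoint('wrist','tube_conical')])
for d in ctrl.masks_of('wrist','tube_conical'):
    Q,q=cloud(s,d['mask']); Q=Q[(Q[:,2]>.012)&(Q[:,2]<.04)]; print(d['p'],len(Q),q.min(0),q.max(0),axis(Q))
move([0.569,-0.0652,0.006],-6)
E
```

```text
[(0.96, array([ 0.5748, -0.068 ,  0.016 ]))]
0.68 6538 [302 159] [348 321] (array([ 0.5802, -0.0662]), array([0.0299, 0.1081]), -6.3218994140625)
TCP [ 0.5701 -0.0655  0.0431] tool x [ 0.9945 -0.1051  0.0027] q [ -7.7053  25.2753 101.263   -0.0047  53.3071  88.328 ] clock 4.6
shift units (tool axes now) [-0.0397 -0.008   1.2356] turn units [ 0.0014 -0.0257 -0.0051]
```

{"method": "carry_out", "body": {"rows": [[[0,0,0.4,0,0,0],[0,0,0.4,0,0,0],[0,0,0.3,0,0,0],[0,0,0.1,0,0,0],[0,0,0,0,0,0],[0,0,0,0,0,0],[0,0,0,0,0,0],[0,0,0,0,0,0],[0,0,0,0,0,0],[0,0,0,0,0,0]]]}}

```text
clock: 5.6
position: [0.569, -0.0654, 0.0059]
eef_rot: [[0.994, -0.106, 0.0], [-0.106, -0.994, -0.0], [0.0, 0.0, -1.0]]
wrist_force: [0.1, 0.2, -0.4]
grip_width: 1.0
finger_force: 0.0
```

{"method": "carry_out", "body": {"rows": [[[0,0,0,0,0,0],[0,0,0,0,0,0],[0,0,0,0,0,0],[0,0,0,0,0,0],[0,0,0,0,0,0],[0,0,0,0,0,0],[0,0,0,0,0,0],[0,0,0,0,0,0],[0,0,0,0,0,0],[0,0,0,0,0,0]]], "jaw": 255, "grip_force": 20}}

```text
clock: 6.6
position: [0.5689, -0.0654, 0.0058]
eef_rot: [[0.994, -0.106, 0.0], [-0.106, -0.994, -0.0], [0.0, 0.0, -1.0]]
wrist_force: [-0.7, 0.3, 0.1]
grip_width: 0.154
finger_force: 0.0
```

```bash
python3 - <<'E'
from h import *
s=snap('wrist'); save(s,'w4')
print([(d['p'],w(s,d['position'])) for d in ctrl.pinpoint('wrist','tube_conical')])
for d in ctrl.masks_of('wrist','tube_conical'):
    Q,q=cloud(s,d['mask']); Q=Q[(Q[:,2]>.006)&(Q[:,2]<.06)]; print(d['p'],len(Q),q.min(0),q.max(0),axis(Q))
st=ctrl.get_state(); print(st['grip_width'],st['finger_force'])
E
```

```text
[(0.74, array([ 0.5735, -0.0663,  0.0144]))]
0.73 6932 [296 164] [353 382] (array([ 0.5739, -0.0658]), array([0.0298, 0.1207]), -5.2792816162109375)
0.024486354405758425 0.0
```

View pics/w4.png

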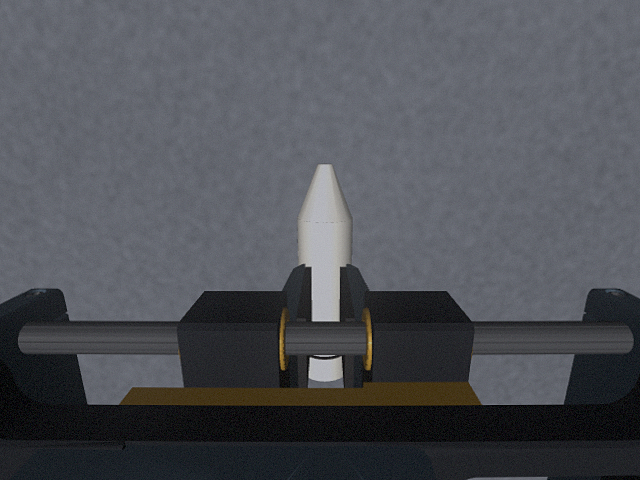

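```bash
python3 - <<'E'
from h import *
s=snap('wrist'); save(s,'w5')
P,uv=cloud(s); st=ctrl.get_state(); p=np.array(st['position']); R=np.array(st['eef_rot']).reshape(3,3)
print(st['grip_width'],st['finger_force'],p)
L=(P-p)@R   # tool frame
dark=s['color'][uv[:,1],uv[:,0]].max(1)<70
k=dark&(abs(L[:,0])<.03)&(abs(L[:,1])<.06)&(L[:,2]>-.12)
F=L[k]
for a in np.arange(-.12,.03,.01):
    b=F[(F[:,2]>=a)&(F[:,2]<a+.01)]
    if len(b): print(round(a,3),len(b),np.percentile(b[:,1],[0,5,25,75,95,100]),b[:,0].max())
k=~dark&(abs(L[:,0])<.09)&(abs(L[:,1])<.02)&(L[:,2]<-.005)
print('tube in tool',L[k].min(0),L[k].max(0))
c=snap('side'); cv2.imwrite('pics/s5.png',cv2.resize(c['color'][170:270,210:350,::-1],(800,571),interpolation=cv2.INTER_CUBIC))
E
```

```text
0.004860727221379519 0.0 [ 0.5689 -0.0654  0.0058]
-0.12 59 [-0.0047 -0.0047 -0.0046  0.0043  0.0043  0.0043] 0.019195397570053584
-0.11 44 [-0.0046 -0.0046 -0.0046  0.0043  0.0043  0.0044] 0.01279407077688653
-0.1 62 [-0.0047 -0.0046 -0.0046  0.0043  0.0044  0.0044] 0.00798987887598505
-0.09 808 [-0.005  -0.0046 -0.0033  0.0029  0.0043  0.0048] 0.017415521653416356
-0.08 315 [-0.0065 -0.0057 -0.0038  0.0035  0.0055  0.0063] 0.017643685822368513
-0.07 339 [-0.0123 -0.009  -0.0047  0.0045  0.0092  0.0117] 0.0177596677870909
-0.06 416 [-0.0121 -0.0107 -0.0065  0.006   0.0101  0.0114] 0.01761898376180807
-0.05 322 [-0.0112 -0.0098 -0.0061  0.0057  0.0096  0.011 ] 0.017629841618908553
-0.04 214 [-0.0104 -0.0089 -0.0052  0.0051  0.0084  0.0097] 0.017589101876214444
-0.03 18 [-0.0068 -0.0064 -0.0032  0.0041  0.0053  0.0057] 0.017288931145973335
tube in tool [-0.0554 -0.0198 -0.1394] [ 0.0653  0.02   -0.0081]
```

View pics/s5.png

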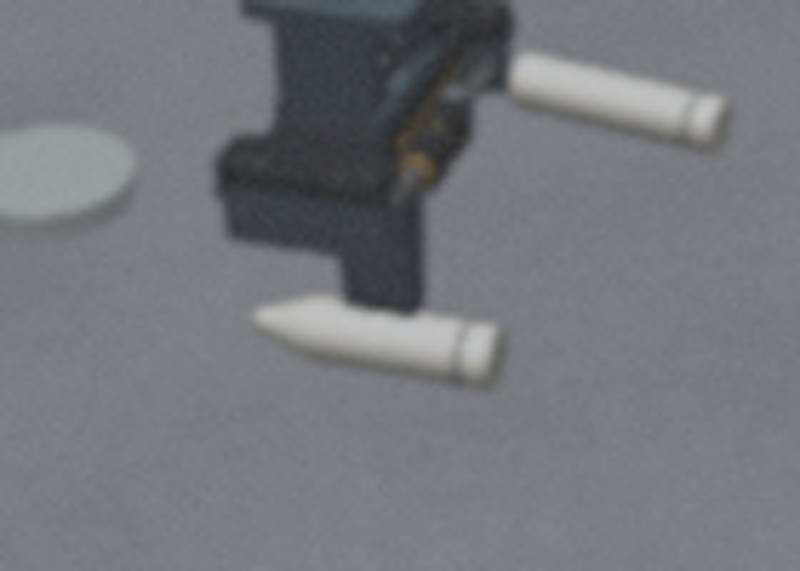

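The fingers shut just above the tube: the side view shows the tips at crop (385,308), at the top of the tube. The cloud puts the real tips about 28 mm behind the reported TCP. I'll re-open, go lower by that much while watching the force, and measure the tip edge.

{"method": "carry_out", "body": {"rows": [[[0,0,0,0,0,0],[0,0,0,0,0,0],[0,0,0,0,0,0],[0,0,0,0,0,0],[0,0,0,0,0,0],[0,0,0,0,0,0],[0,0,0,0,0,0],[0,0,0,0,0,0],[0,0,0,0,0,0],[0,0,0,0,0,0]]], "jaw": 90}}

```text
clock: 7.85
position: [0.5689, -0.0654, 0.0057]
eef_rot: [[0.994, -0.106, 0.0], [-0.106, -0.994, -0.0], [0.0, 0.0, -1.0]]
wrist_force: [-0.4, -0.5, 0.2]
grip_width: 0.649
finger_force: 0.0
```

```bash
python3 - <<'E'
from h import *
s=snap('wrist'); P,uv=cloud(s); st=ctrl.get_state(); p=np.array(st['position']); R=np.array(st['eef_rot']).reshape(3,3)
print(st['grip_width'],p); L=(P-p)@R
dark=s['color'][uv[:,1],uv[:,0]].max(1)<70
F=L[dark&(abs(L[:,0])<.03)&(abs(L[:,1])<.06)&(L[:,2]>-.07)]
for sg in (1,-1):
    f=F[sg*F[:,1]>0]; print(len(f),np.percentile(f[:,2],[90,98,99.5,100]),np.percentile(f[:,1],[2,50,98]),np.percentile(f[:,0],[5,95]))
c=snap('side')
print([(d['p'],w(c,d['position'])) for d in ctrl.pinpoint('side','tube_conical')])
P,uv=cloud(c); L=(P-p)@R; dark=c['color'][uv[:,1],uv[:,0]].max(1)<80
f=L[dark&(abs(L[:,0])<.03)&(abs(L[:,1])<.06)&(L[:,2]>-.07)&(L[:,2]<.02)]; print(len(f),np.percentile(f[:,2],[80,90,98,100]))
E
```

```text
0.6439126721921136 [ 0.5689 -0.0654  0.0057]
1541 [-0.0335 -0.0289 -0.0135  0.0061] [0.0293 0.0299 0.0391] [-0.0102  0.0173]
1536 [-0.0341 -0.0299 -0.0284 -0.028 ] [-0.0395 -0.0302 -0.0295] [-0.009   0.0173]
[(0.67, array([ 0.5734, -0.0619,  0.0174]))]
198 [-0.0388 -0.0358 -0.0315 -0.0298]
```

{"method": "carry_out", "body": {"rows": [[[0,0,0.25,0,0,0],[0,0,0.25,0,0,0],[0,0,0.2,0,0,0],[0,0,0.1,0,0,0],[0,0,0.08,0,0,0],[0,0,0.05,0,0,0],[0,0,0,0,0,0],[0,0,0,0,0,0],[0,0,0,0,0,0],[0,0,0,0,0,0]]]}}

```text
clock: 9.0
position: [0.569, -0.0654, -0.0219]
eef_rot: [[0.994, -0.106, 0.0], [-0.106, -0.994, -0.0], [0.0, 0.0, -1.0]]
wrist_force: [0.5, -0.5, -0.1]
grip_width: 0.648
finger_force: 0.0
```

{"method": "carry_out", "body": {"rows": [[[0,0,0,0,0,0],[0,0,0,0,0,0],[0,0,0,0,0,0],[0,0,0,0,0,0],[0,0,0,0,0,0],[0,0,0,0,0,0],[0,0,0,0,0,0],[0,0,0,0,0,0],[0,0,0,0,0,0],[0,0,0,0,0,0]]], "jaw": 255, "grip_force": 20}}

```text
clock: 10.0
position: [0.5689, -0.0654, -0.0222]
eef_rot: [[0.994, -0.106, -0.0], [-0.106, -0.994, -0.0], [-0.0, 0.0, -1.0]]
wrist_force: [-0.3, 1.1, 0.2]
grip_width: 0.323
finger_force: 20.0
```

{"method": "carry_out", "body": {"rows": [[[0,0,-0.6,0,0,0],[0,0,-0.9,0,0,0],[0,0,-0.9,0,0,0],[0,0,-0.9,0,0,0],[0,0,-0.7,0,0,0],[-0.36,-0.9,0,0,0,0],[-0.36,-0.9,0,0,0,0],[-0.36,-0.9,0,0,0,0],[-0.36,-0.9,0,0,0,0],[-0.36,-0.9,0,0,0,0]]]}}

```text
clock: 11.0
position: [0.5288, 0.0755, 0.0977]
eef_rot: [[0.994, -0.106, -0.0], [-0.106, -0.994, -0.0], [-0.0, 0.0, -1.0]]
wrist_force: [0.1, 0.1, -0.7]
grip_width: 0.323
finger_force: 20.0
```

{"method": "carry_out", "body": {"rows": [[[-0.36,-0.9,0,0,0,0],[-0.36,-0.9,0,0,0,0],[-0.36,-0.9,0,0,0,0],[-0.36,-0.9,0,0,0,0],[-0.36,-0.9,0,0,0,0],[0,0,0,0,0,-0.9],[0,0,0,0,0,-0.9],[0,0,0,0,0,-0.9],[0,0,0,0,0,-0.5],[0,0,0,0,0,0]]]}}

```text
clock: 12.0
position: [0.4897, 0.2144, 0.0976]
eef_rot: [[0.974, 0.227, -0.0], [0.227, -0.974, -0.0], [-0.001, 0.0, -1.0]]
wrist_force: [-0.3, 0.4, -1.5]
grip_width: 0.325
finger_force: 20.0
```

```bash
python3 - <<'E'
from h import *
s=snap('wrist'); save(s,'w6'); st=ctrl.get_state(); p=np.array(st['position']); R=np.array(st['eef_rot']).reshape(3,3)
print('grip',st['grip_width'],st['finger_force'],p,'yaw',np.degrees(np.arctan2(R[1,0],R[0,0])))
for n in ['tube_conical','tube_racked','empty_bore']:
    print(n,[(round(d['p'],2),w(s,d['position'])) for d in ctrl.pinpoint('wrist',n)])
for d in ctrl.masks_of('wrist','tube_conical')+ctrl.masks_of('wrist','tube_racked'):
    Q,q=cloud(s,d['mask']); print('mask',d['p'],len(Q),q.mean(0),axis(Q),np.percentile(Q[:,2],[5,50,98]), np.percentile((Q-p)@R,[1,99],axis=0))
T,B=rack(s); print('top',len(T),axis(T),np.median(T,0),'base',axis(B))
for c in ['top','side']:
    s2=snap(c)
    for n in ['tube_conical','empty_bore']: print(c,n,[(round(d['p'],2),w(s2,d['position'])) for d in ctrl.pinpoint(c,n)])
E
```

```text
grip 0.3214301941115252 19.999603629112244 [0.4898 0.2144 0.0977] yaw 13.080391623660491
tube_conical [(0.8, array([0.4939, 0.213 , 0.1364]))]
tube_racked [(0.56, array([0.5069, 0.3087, 0.0452]))]
empty_bore [(0.93, array([0.542 , 0.4501, 0.0296])), (0.66, array([0.5639, 0.2289, 0.045 ]))]
mask 0.84 9929 [325.4948 274.7671] (array([0.4999, 0.2129]), array([0.0373, 0.1112]), 12.842264175415039) [0.1392 0.1467 0.1503] [[-0.0401 -0.0143 -0.0528]
 [ 0.0628  0.0137 -0.0399]]
mask 0.65 6455 [202.6497 210.8686] (array([0.501 , 0.3147]), array([0.0465, 0.1352]), 13.684188842773438) [0.0472 0.0573 0.0605] [[-0.0216 -0.1003  0.0369]
 [ 0.0944 -0.0722  0.0547]]
top 7318 (array([0.5634, 0.2759]), array([0.0152, 0.1713]), -76.30510139465332) [0.5637 0.2749 0.0699] base (array([0.4934, 0.2585]), array([0.1304, 0.1702]), -76.42567348480225)
top tube_conical [(0.61, array([0.497 , 0.2142, 0.1383]))]
top empty_bore [(0.72, array([0.5398, 0.4472, 0.0411])), (0.56, array([0.3123, 0.246 , 0.0624]))]
side tube_conical [(0.89, array([0.4936, 0.2189, 0.1346]))]
side empty_bore [(0.9, array([0.311 , 0.2443, 0.0601])), (0.88, array([0.5679, 0.2336, 0.0443])), (0.71, array([0.541 , 0.4431, 0.0314]))]
```

View pics/w6.png

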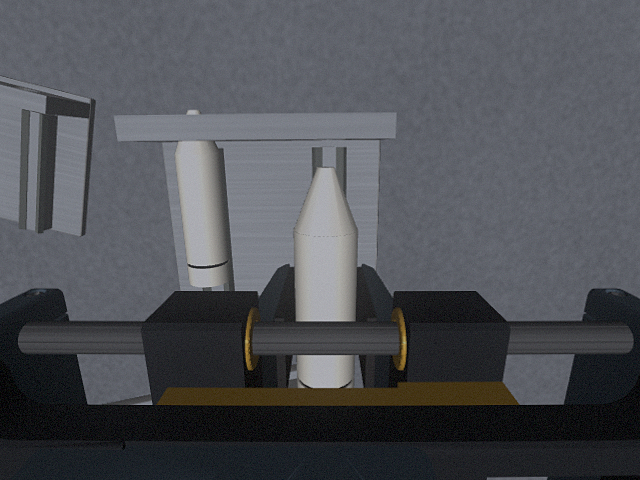

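```bash
python3 - <<'E'
from h import *
a=np.radians(13.4); b=np.array([.5665,.2304]); M=np.array([[np.cos(a),-np.sin(a)],[np.sin(a),np.cos(a)]])
def loc(P): return np.c_[(P[:,:2]-b)@M,P[:,2]]
for c in ['wrist','side']:
    s=snap(c); P,_=cloud(s); L=loc(P)
    k=(L[:,0]>-.03)&(L[:,0]<-.004)&(abs(L[:,1])<.03)&(L[:,2]>.018)&(L[:,2]<.06)
    print(c,'cradle',k.sum(),np.percentile(L[k],[3,97],axis=0))
    for y in np.arange(-.02,.02,.004):
        q=L[k&(L[:,1]>=y)&(L[:,1]<y+.004)]
        if len(q): print('   ',round(y,3),len(q),np.median(q[:,2]))
    r=L[(L[:,0]>-.09)&(L[:,0]<-.02)&(abs(L[:,1]-.09)<.03)&(L[:,2]>.046)&(L[:,2]<.065)]
    print('racked',len(r),np.percentile(r[:,1],[2,50,98]),'top',np.percentile(r[:,2],98))
    if len(r)>50:
        t=r[r[:,2]>.054]; v=cv2.fitLine(t[:,:2].astype(np.float32),cv2.DIST_L2,0,.01,.01).ravel(); print(' yaw rel',np.degrees(np.arctan(v[1]/v[0])),v[2:])
    f=L[(abs(L[:,0])<.008)&(L[:,1]>-.03)&(L[:,1]<.02)&(L[:,2]>.03)&(L[:,2]<.066)]
    print('plate face x',len(f),np.median(f[:,0]) if len(f) else None)
    h=L[(L[:,2]>.11)&(L[:,2]<.155)&(L[:,0]>-.075)&(L[:,0]<-.01)&(abs(L[:,1])<.025)]
    if len(h): print('held',len(h),np.percentile(h,[1,50,99],axis=0))
E
```

```text
wrist cradle 869 [[-0.0274 -0.0129  0.0269]
 [-0.0048  0.0112  0.0338]]
    -0.016 72 0.029973692518208556
    -0.012 178 0.03262708153934854
    -0.008 155 0.030758887743753682
    -0.004 99 0.028019292383015537
    0.0 119 0.027971362055456306
    0.004 100 0.0313420275031544
    0.008 146 0.03198485170130161
racked 4256 [0.0747 0.0853 0.1015] top 0.060545764022996704
 yaw rel 0.28306633 [-0.0538  0.088 ]
plate face x 156 -0.004833650002325563
held 8463 [[-0.0744 -0.0197  0.1312]
 [-0.0502  0.0022  0.1462]
 [-0.0143  0.0231  0.1536]]
side cradle 136 [[-0.0285 -0.0108  0.0195]
 [-0.0046  0.0118  0.0346]]
    -0.012 21 0.03254078722859621
    -0.008 28 0.030851452740439878
    -0.004 17 0.02813102751792007
    0.0 6 0.029194107494135813
    0.004 24 0.022503319056359217
    0.008 36 0.030865268519143674
    0.012 4 0.03135092747748103
racked 462 [0.0801 0.0972 0.1047] top 0.06133568102149864
 yaw rel -0.07640154 [-0.0553  0.0929]
plate face x 62 0.0011819271309224675
held 218 [[-0.072  -0.0004  0.1264]
 [-0.0404  0.0129  0.1397]
 [-0.0122  0.0246  0.148 ]]
```

{"method": "carry_out", "body": {"rows": [[[0,0.11,0,0,0,-0.06],[0,0,0.5,0,0,0],[0,0,0.6,0,0,0],[0,0,0.6,0,0,0],[0,0,0.5,0,0,0],[0,0,0.3,0,0,0],[0,0,0.2,0,0,0],[0,0,0.1,0,0,0],[0,0,0.05,0,0,0],[0,0,0,0,0,0]]]}}

```text
clock: 13.7
position: [0.4911, 0.2114, 0.0126]
eef_rot: [[0.972, 0.234, 0.001], [0.234, -0.972, 0.0], [0.001, -0.0, -1.0]]
wrist_force: [0.3, 0.5, -1.1]
grip_width: 0.323
finger_force: 20.0
```

```bash
python3 - <<'E'
from h import *
s=snap('wrist'); save(s,'w7'); st=ctrl.get_state(); p=np.array(st['position']); R=np.array(st['eef_rot']).reshape(3,3)
print('grip',st['grip_width'],st['wrist_force'],p,'yaw',np.degrees(np.arctan2(R[1,0],R[0,0])))
a=np.radians(13.5); b=np.array([.5667,.2294]); M=np.array([[np.cos(a),-np.sin(a)],[np.sin(a),np.cos(a)]])
print('tcp loc',(p[:2]-b)@M)
P,_=cloud(s); L=np.c_[(P[:,:2]-b)@M,P[:,2]]
h=L[(L[:,2]>.036)&(L[:,2]<.066)&(L[:,0]>-.055)&(L[:,0]<-.006)&(abs(L[:,1])<.02)]
for x in np.arange(-.055,-.006,.006):
    q=h[(h[:,0]>=x)&(h[:,0]<x+.006)]
    if len(q): print(round(x,3),len(q),np.percentile(q[:,1],[2,98]),np.percentile(q[:,1],[2,98]).mean(),'top',np.percentile(q[:,2],98))
print('tip x',np.percentile(h[:,0],99.5))
f=L[(L[:,2]>.064)&(L[:,2]<.076)&(L[:,0]>-.02)&(L[:,0]<.03)&(abs(L[:,1]-.045)<.09)]; print('plate top',axis(f),np.percentile(f[:,0],[3,97]))
E
```

```text
grip 0.3195797806430273 [ 0.7132  1.1314 -1.4514] [0.4911 0.2114 0.0128] yaw 13.503342130021947
tcp loc [-0.0777  0.0002]
-0.055 816 [-0.0136  0.0144] 0.00038738407086374906 top 0.06539974149468343
-0.049 849 [-0.0134  0.0142] 0.00039778853189063705 top 0.06540332449137014
-0.043 900 [-0.0133  0.0141] 0.00039458001562607536 top 0.06506224047104
-0.037 811 [-0.0114  0.0122] 0.00037715132298017304 top 0.06320220871908394
-0.031 656 [-0.0092  0.01  ] 0.00036970802774510293 top 0.06100364592165987
-0.025 503 [-0.0073  0.0077] 0.00021044692090620805 top 0.05883725117461386
-0.019 353 [-0.0051  0.0059] 0.0003701479786976775 top 0.05641532505697403
-0.013 36 [-0.0034  0.0041] 0.00036715824505000895 top 0.05438413919046474
tip x -0.012690189530088799
plate top (array([0.0076, 0.0438]), array([0.0153, 0.1663]), 89.9756851196289) [0.0005 0.0146]
```

View pics/w7.png

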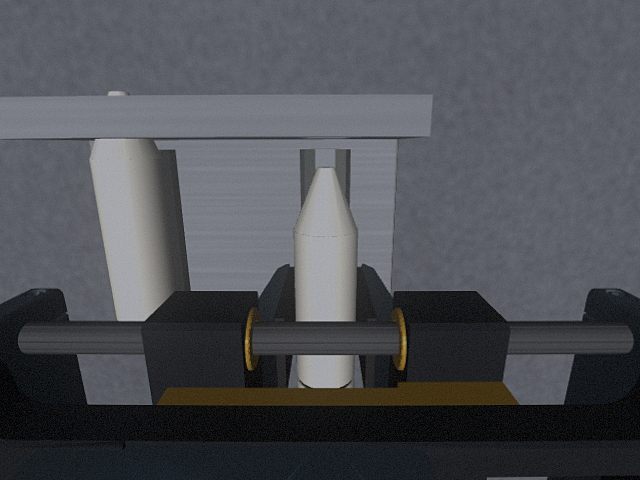

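{"method": "carry_out", "body": {"rows": [[[0,0,0.06,0,0,0],[0,0,0.06,0,0,0],[0,0,0,0,0,0],[0.15,0,0,0,0,0],[0.2,0,0,0,0,0],[0.2,0,0,0,0,0],[0.2,0,0,0,0,0],[0.15,0,0,0,0,0],[0.05,0,0,0,0,0],[0,0,0,0,0,0]]]}}

```text
clock: 14.75
position: [0.5186, 0.218, 0.0086]
eef_rot: [[0.972, 0.233, -0.0], [0.233, -0.972, -0.0], [-0.0, 0.0, -1.0]]
wrist_force: [-0.4, 0.2, -0.5]
grip_width: 0.324
finger_force: 20.0
```

{"method": "carry_out", "body": {"rows": [[[0.03,0,0,0,0,0],[0.03,0,0,0,0,0],[0.03,0,0,0,0,0],[0.02,0,0,0,0,0],[0,0,0,0,0,0],[0,0,0,0,0,0],[0,0,0,0,0,0],[0,0,0,0,0,0],[0,0,0,0,0,0],[0,0,0,0,0,0]]]}}

```text
clock: 15.75
position: [0.5216, 0.2187, 0.0087]
eef_rot: [[0.972, 0.233, -0.0], [0.233, -0.972, -0.0], [-0.0, 0.0, -1.0]]
wrist_force: [-0.3, 0.8, -0.6]
grip_width: 0.325
finger_force: 20.0
```

{"method": "carry_out", "body": {"rows": [[[0.03,0,0,0,0,0],[0.03,0,0,0,0,0],[0.02,0,0,0,0,0],[0,0,0,0,0,0],[0,0,0,0,0,0],[0,0,0,0,0,0],[0,0,0,0,0,0],[0,0,0,0,0,0],[0,0,0,0,0,0],[0,0,0,0,0,0]]]}}

```text
clock: 16.75
position: [0.5233, 0.2191, 0.0085]
eef_rot: [[0.972, 0.233, -0.001], [0.233, -0.972, -0.0], [-0.001, 0.0, -1.0]]
wrist_force: [-4.2, 0.5, -4.5]
grip_width: 0.324
finger_force: 20.0
```

```bash
python3 - <<'E'
from h import *
s=snap('wrist'); st=ctrl.get_state(); p=np.array(st['position']); print(st['wrist_force'],p)
print([(d['p'],w(s,d['position'])) for d in ctrl.pinpoint('wrist','tube_conical')])
a=np.radians(13.5); b=np.array([.5667,.2294]); M=np.array([[np.cos(a),-np.sin(a)],[np.sin(a),np.cos(a)]])
print('tcp loc',(p[:2]-b)@M)
P,_=cloud(s); L=np.c_[(P[:,:2]-b)@M,P[:,2]]
h=L[(L[:,2]>.036)&(L[:,2]<.066)&(L[:,0]>-.055)&(L[:,0]<-.002)&(abs(L[:,1])<.02)]
for x in np.arange(-.03,-.002,.003):
    q=h[(h[:,0]>=x)&(h[:,0]<x+.003)]
    if len(q): print(round(x,3),len(q),np.percentile(q[:,1],[2,98]),'top',np.percentile(q[:,2],98))
E
```

```text
[-4.601   0.7903 -3.913 ] [0.5233 0.2191 0.0085]
[(0.59, array([0.5297, 0.219 , 0.0483]))]
tcp loc [-0.0446  0.0002]
-0.03 927 [-0.0196  0.0196] top 0.06515780993387968
-0.027 403 [-0.0139  0.0146] top 0.06118356430923774
-0.024 396 [-0.0133  0.0145] top 0.061064096713115815
-0.021 410 [-0.0136  0.0144] top 0.061048883335027025
-0.018 412 [-0.0136  0.0143] top 0.061136986065566175
-0.015 426 [-0.0135  0.0142] top 0.06103119336524927
-0.012 420 [-0.0135  0.0141] top 0.061045732887308975
-0.009 465 [-0.0134  0.0141] top 0.060994704207256126
-0.006 412 [-0.0123  0.0131] top 0.05990203339718151
-0.003 26 [-0.0047  0.0068] top 0.059179144998715044
```

Contact force has built up to about 4 N with the origin at about -40 mm, so the cone is home. I'll release, then lift.

{"method": "carry_out", "body": {"rows": [[[0,0,0,0,0,0],[0,0,0,0,0,0],[0,0,0,0,0,0],[0,0,0,0,0,0],[0,0,0,0,0,0],[0,0,0,0,0,0],[0,0,0,0,0,0],[0,0,0,0,0,0],[0,0,0,0,0,0],[0,0,0,0,0,0]]], "jaw": 100}}

```text
clock: 17.85
position: [0.524, 0.2193, 0.0087]
eef_rot: [[0.972, 0.233, 0.0], [0.233, -0.972, -0.0], [-0.0, 0.0, -1.0]]
wrist_force: [0.7, 0.5, -0.5]
grip_width: 0.609
finger_force: 0.0
```

{"method": "carry_out", "body": {"rows": [[[0,0,-0.1,0,0,0],[0,0,-0.3,0,0,0],[0,0,-0.6,0,0,0],[0,0,-0.8,0,0,0],[0,0,-0.8,0,0,0],[0,0,-0.8,0,0,0],[0,0,-0.6,0,0,0],[0,0,0,0,0,0],[0,0,0,0,0,0],[0,0,0,0,0,0]]]}}

```text
clock: 18.85
position: [0.5231, 0.2189, 0.1276]
eef_rot: [[0.972, 0.233, -0.002], [0.233, -0.972, -0.001], [-0.002, 0.0, -1.0]]
wrist_force: [-0.7, 0.4, -0.5]
grip_width: 0.607
finger_force: 0.0
```

```bash
python3 - <<'E'
from h import *
a=np.radians(13.5); b=np.array([.5667,.2294]); M=np.array([[np.cos(a),-np.sin(a)],[np.sin(a),np.cos(a)]])
for c in ['wrist','side','top']:
    s=snap(c); save(s,c+'9')
    for n in ['tube_conical','tube_flat','tube_racked']:
        for d in ctrl.pinpoint(c,n):
            q=w(s,d['position']); print(c,n,round(d['p'],2),q,'loc',(q[:2]-b)@M)
    P,_=cloud(s); L=np.c_[(P[:,:2]-b)@M,P[:,2]]
    h=L[(L[:,2]>.05)&(L[:,2]<.066)&(L[:,0]>-.13)&(L[:,0]<-.004)&(abs(L[:,1])<.02)]
    if len(h)>20: print('  tube pts',len(h),np.percentile(h,[1,50,99],axis=0),axis(h)[2])
print(ctrl.get_state()['wrist_force'],ctrl.get_state()['clock'])
E
```

```text
wrist tube_conical 0.92 [0.5298 0.2203 0.0459] loc [-0.038  -0.0003]
wrist tube_flat 0.17 [0.5319 0.2186 0.0451] loc [-0.0364 -0.0024]
wrist tube_racked 0.61 [0.5064 0.3109 0.045 ] loc [-0.0396  0.0933]
  tube pts 4019 [[-0.0981 -0.0133  0.0503]
 [-0.0484  0.0004  0.0581]
 [-0.0049  0.0141  0.0608]] 0.3600527048110962
side tube_conical 0.67 [0.5253 0.2275 0.0498] loc [-0.0407  0.0078]
side tube_flat 0.63 [ 0.5041 -0.3081  0.0166] loc [-0.1863 -0.5081]
side tube_racked 0.91 [0.5059 0.3037 0.0425] loc [-0.0418  0.0864]
  tube pts 447 [[-0.0984 -0.0083  0.0503]
 [-0.0517  0.0074  0.0578]
 [-0.0058  0.0157  0.0621]] -1.4170761108398438
top tube_conical 0.41 [0.5304 0.219  0.0439] loc [-0.0377 -0.0017]
top tube_flat 0.64 [ 0.5031 -0.304   0.0189] loc [-0.1864 -0.5038]
  tube pts 67 [[-0.051  -0.0132  0.0506]
 [-0.0428  0.0018  0.0585]
 [-0.0198  0.0141  0.0655]] 0.5529154539108276
[-0.3129 -0.5669  0.0694] 19.45
```

View pics/wrist9.png

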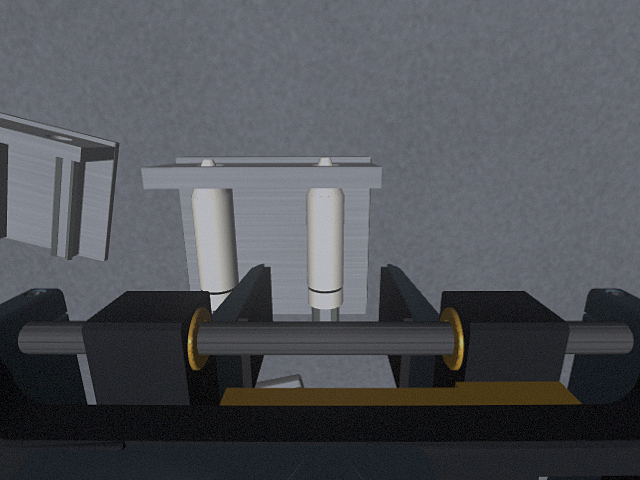

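The wrist view shows both tubes racked with their tips protruding equally beyond the plate, at (207,162) and (325,162). The placed tube is level, centred and home, and the gripper is clear, so I'm handing in.

```bash
python3 -c "
from rig import ctrl
print(ctrl.close_job())"
```

```text
the job is handed in; nothing more can be done
None
```

The cone-ended tube is in the empty bay of the middle-sized rack with its cone home in the bore (its middle about 40 mm before the mouth). The gripper is clear, the other two tubes show no movement in the pictures, and the job was handed in at about 19.5 s; no verdict was returned.

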